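# Index the revolving boot stand and level its shelf

### The arm

A 6-joint arm with a two-finger parallel gripper is mounted at the origin on the work surface. World frame = base frame: x ahead of the robot, y to its left, z up, the work surface at z = 0. Lengths are in m, angles in rad, forces in N, time in s.
With the tool pointing down it reaches from about 0.3 to 0.875 m from the base axis. Payload 6.4 kg.
Tool frame: the origin (TCP) lies at the very end of the fingers, on their centre line; the grasp point (between the pads) lies 19 mm behind it; z points along the fingers, x is the direction in which the jaws open and shut, and the axes are right-handed (so a half turn about z gives the same grasp; the last joint's range is limited). The gripper opens to 85 mm and grips with 20 to 120 N. Pads are 22 mm wide; open, the fingers measure 114 mm over their backs; the gripper's body (76 mm by 85 mm) begins 54 mm behind the grasp point. The pads swing forward as they close: fully open they stand 13 mm farther back than shut.
Start: joints at [-1.517, 0.181, 1.607, -0, 1.354, -0.206], TCP at [0.148, -0.556, 0.231] pointing down, gripper open.
Joint ranges: [-2.99, 2.99], [-0.89, 2.07], [0.3, 2.58], [-1.14, 4.28], [0, 2.63], [-3.12, 3.12]. Speed limits (rad/s): [2.57, 2.57, 3.01, 3.14, 3.14, 3.14].

### API

Orientations are given as [roll, pitch, yaw] about the fixed x, y, z axes, in that order (R = Rz(yaw) Ry(pitch) Rx(roll)).
In Python, from cell import * gives the robot as it stands.
- The arm moves only by the tool step_arm, never from a script. Its argument "steps" is a list of rows, each a list of 3 entries, a list of its own where there are three numbers: the shift along the tool's x, y, z in m, then the turn, a rotation vector about the tool's x, y, z in degrees, then the finger opening in m, from 0 to 0.0854. In form: [[[tx, ty, tz], [rx, ry, rz], hand], ...]. A call has 1 to 12 rows; each row is the pose to reach, as a shift and turn from the pose commanded when the call began, along the tool's axes at that moment; what a row does not reach only later rows make up. A row lasts 1/8 s, in which the tool goes at most 62.5 mm and 10.7 degrees, less where a joint would pass 70% of its speed; a pose out of reach is approached as far as the arm can. A call with a gripper value outside its range is refused whole. The fingers move at their own pace and stop on an object; "grip_force" is the grip in N (left out, the last holds). Time passes only in rows, so rows that repeat a pose let the fingers close. It gives the time, the measured TCP pose, the force and the opening at its end, in the units of the state.
- read_state(): the state, without advancing time (a new reading comes with each control period).
- read_camera(name): name is "scene" or "top" or "wrist"; returns a dict with "image" (480x640x3 uint8, red, green, blue), "range_z" (480x640 float32, m along the optical axis (not along the pixel's ray), 0 where there is no reading), "intrinsics" (3x3 intrinsics, pixels), "T" (4x4, takes a point from camera to world coordinates). Camera axes: x right, y down, z forward; pixel columns grow to the right and rows downward; lengths in m; the calibration is good to about 2 mm. A picture is of the moment at which its call begins.
- job_done(): hands the job in, once; it reports no verdict.
The state is a dict: "time_s": time; "q": joint angles; "qd": joint speeds; "tau": joint torques, N m; "ee_pos": TCP position; "ee_rot": TCP orientation; "force": force on the tool from outside, world axes, zero at the start; "moment": the same for the moment, N m; "grip_width": opening from 0.0 (shut) to 1.0 (fully open).
Only numpy, scipy, OpenCV 4.12 (cv2) and the standard library are available. Lean on these libraries where they do the work, as an engineer would, in place of code of your own. Each camera call takes 0.05 s, during which the arm holds its last target. There are 200 camera calls.

### The job

On the bench is a revolving boot stand. First turn its round table clockwise (seen from above) by the upright brass peg until the spring catch drops into the notch between the two rim pins; then grip the ribbed brass levelling knob, press it down until the foot under it bears firmly on its steel plate, and turn the knob until, with the foot firmly down, the steel ball of the shelf's level sits between the two pairs of brass marks. Finish still holding the knob and pressing it down like that - do not let go - and leave the other things on the bench where they are.

Things in the scene. Friction and masses are not known exactly. Their poses are not given: they have to be found in the camera images.
- turntable (a joint): angle of the round table (disc 270 mm across, top 34 mm above the bench) about its vertical axis, rad; 0 = catch in its notch, positive = counter-clockwise from above; starts at 0.6 to 1.2, range -0.5 to 1.5. Friction about 0.1 N m; passing the rim pin at 0.13 to 0.06 takes up to 10 N at the peg; within 0.05 of 0 the catch pulls it in and keeps it
- stand_axis (a point): point on the table's vertical turning axis, at the top of the disc; x axis points from the levelling knob's end of the shelf to its pivot end and turns with the table
- peg_grip (a point): where to take the upright round brass peg on the table (18 mm thick, straight from the disc up to 126 mm above the bench, with a small 22 mm cap to 135 mm); this point is on the peg's axis 102 mm above the bench, 112 mm from the turning axis; x, y axes as those of stand_axis, z up. The peg is fixed to the disc and turns with it
- knob_grip (a point): where to take the levelling knob: a point on the knob's axis, about 100 mm above the bench with the shelf level, 95 mm from the turning axis; fixed to the shelf, x, y, z as those of the shelf. At rest the springy shelf holds it about 7 mm higher than level; pressed down before adjustment it ends 1 to 3.5 mm lower than level
- knob: ribbed round brass knob 40 mm across, its grip from 82 to 112 mm above the bench (shelf top 68), on an 18 mm neck. Origin on its axis at the shelf's top, z up. 1 rad clockwise (from above) lengthens the foot 2.3 mm, which, pressed down again, moves the ball 12.4 mm towards the pivot. It needs 0.6 to 1.35 rad clockwise in all. Friction 0.05 N m; it does not rise or sink in the shelf
- foot: round-ended steel foot under the knob, driven by it; origin at the centre of its 6 mm radius tip, z up. It bears on a steel plate whose top is 38 mm above the bench: origin at 44 mm when down. A spring holds the shelf's knob end up: 6 to 10 N down on the knob overcomes it, then the foot stands on the plate and the push rises steeply; 14 to 20 N holds it firmly down
- shelf: tilting wooden shelf 235 x 100 mm, 10 mm thick, hinged on a level pin at one end; origin at the middle of that pin, 92 mm above the bench, 185 mm from the knob's axis; x points away from the knob, along the shelf, z up. Tilts -0.05 to 0.04 rad
- level_ball (a joint): place of the 16 mm steel ball in the level's open trough on the shelf, m: 0 = midway between the pairs of brass marks (23 mm apart), positive = towards the shelf's pivot end (knob end too high), negative = towards the knob; range +-0.024. It rolls 1 mm per mrad of tilt, settles in 1.5 s, and starts at the positive end. Trough's middle: 115 mm from the knob's axis
- stretcher: mahogany boot stretcher with brass crank, about 290 x 70 x 45 mm, origin under its middle; leave alone
- shoehorn: flat pewter shoehorn, 220 x 38 x 4 mm, lying along its x; leave alone
- button_box: round horn button box, 84 mm across, 50 mm tall; leave alone
- cat: black iron doorstop shaped like a sitting cat, 85 x 120 mm base, 156 mm tall; leave alone

How it is judged:
On the way, in this order (a step that is already met when the one before it is completed fails the run):
1. the round table is turned until the catch sits in its notch (value of joint turntable between -0.05 and 0.05 rad), for 0.3 s.
2. the knob is pressed down until the foot bears on its plate (all of step 1 and contact force between foot and anything else above 1 N), for 0.2 s.
At the end, for the whole second after the job is handed in: With the catch in its notch (table within 0.05 rad), the ball rests within 3.5 mm of the middle of its marks while the foot bears on its plate with more than 1 N and the fingers still hold or press the knob; it all stays so for the last second (all of step 2 and value of joint level_ball between -0.0035 and 0.0035 m and contact force between the fingers and knob above 2 N and linear speed of shelf below 0.02 m/s); the arm keeps its last pose, push and grip.
It fails at once if another thing on the bench was moved more than 30 mm (distance of any of stretcher, shoehorn, button_box, cat from where it was at the start of the episode above 0.03 m).
It also fails if it takes over 72 s, if anything falls off the work surface, if the arm or the gripper's body presses on something with over 40 N, if the wrist force passes 120 N, or if a joint passes its speed limit or range.

## Working session

There is one attempt and no reset: what is moved stays moved. The work goes in short steps, Python scripts to look and compute and a tool call to move; the robot and the scene stay as the last step left them, time stands still between calls to the robot, and variables do not carry over. Pictures are saved under pics/ and viewed, about 8 in all and at most 12, crops included, and the job is handed in when it is done.

Besides the shell and the picture viewer there is one more tool, called as a command line: name --argument value ..., lists and objects as JSON in quotes. step_arm: Moves the arm, as the interface text tells. Its arguments: {"type":"object","properties":{"steps":{"type":"array","items":{"type":"array"}},"grip_force":{"type":"number"}},"required":["steps"]}

```bash
mkdir -p pics; cat > h.py <<'E'
from cell import *
import numpy as np, cv2, pickle
from scipy.spatial.transform import Rotation as R
def snap(cam,name):
    c=read_camera(cam); pickle.dump(c,open(f'pics/{name}.pkl','wb'))
    cv2.imwrite(f'pics/{name}.png',c['image'][:,:,::-1]); return c
def load(name): return pickle.load(open(f'pics/{name}.pkl','rb'))
def pt(c,u,v,z=None):
    K=c['intrinsics'];T=c['T']; d=np.linalg.inv(K)@[u,v,1]
    if z is None: p=d*c['range_z'][int(v),int(u)]; return (T@[*p,1])[:3]
    w=T[:3,:3]@d; o=T[:3,3]; return o+w*(z-o[2])/w[2]
E
python3 - <<'E'
from h import *
snap('top','top0');snap('scene','scene0');s=read_state();print(s)
E
```

```text
{'time_s': 0.1, 'q': array([-1.51731036e+00,  1.81465371e-01,  1.60792849e+00, -2.37792964e-05,
        1.35379419e+00, -2.06293240e-01]), 'qd': array([ 9.07672290e-04, -5.48154216e-04, -2.25813659e-03,  5.94303624e-04,
        4.83028622e-05,  4.85379183e-04]), 'tau': array([ 8.23025675e-04, -4.45871830e+01, -3.52243280e+01, -3.62698866e-04,
        3.92723770e-03, -3.92194386e-05]), 'ee_pos': array([ 0.14768434, -0.55518693,  0.23046512]), 'ee_rot': array([-3.14128858e+00,  1.56632514e-03, -1.31101175e+00]), 'force': array([ 0.19689069,  0.95853883, -0.91939692]), 'moment': array([-0.04158694, -0.03914715, -0.01956737]), 'grip_width': 0.9990043003423658}
```

View pics/top0.png

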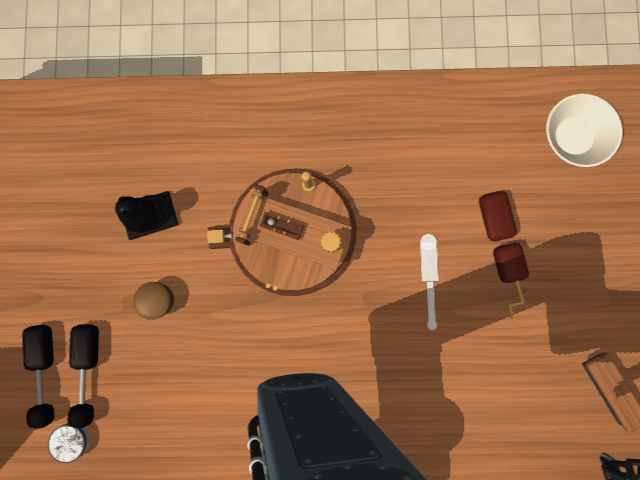

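View pics/scene0.png

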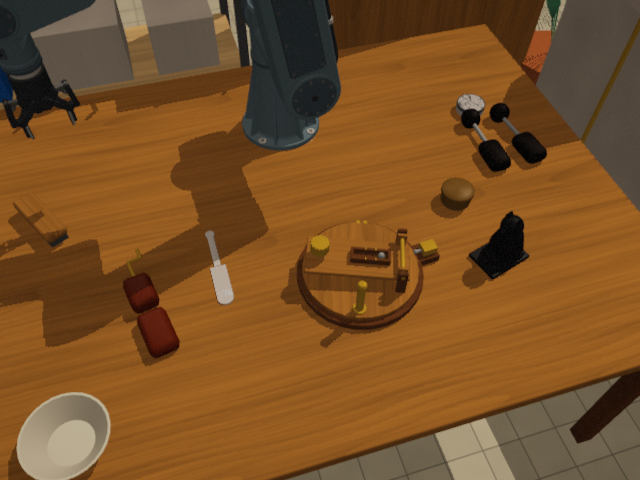

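```bash
python3 - <<'E'
from h import *
c=load('top0'); print(c['T'])
im=c['image'];
z=c['range_z'];K=c['intrinsics'];T=c['T']
v,u=np.mgrid[:480,:640]; P=np.stack([(u-K[0,2])/K[0,0]*z,(v-K[1,2])/K[1,1]*z,z],-1)@T[:3,:3].T+T[:3,3]
np.save('pics/P.npy',P)
for n,(a,b) in dict(knob=(331,241),peg=(307,178),cat=(145,215),box=(153,300),pins=(271,288),catch=(218,237),horn=(430,280)).items(): print(n,pt(c,a,b))
m=(P[...,2]>.025)&(P[...,2]<.045)&(u>225)&(u<362)&(v>160)&(v<300)
xy=P[m][:,:2]; (cx,r)=cv2.minEnclosingCircle(xy.astype(np.float32))[:2]; print('disc',cx,r, xy.min(0),xy.max(0))
for nm,lo,hi,win in [('knob',.105,.125,(310,350,222,262)),('peg',.128,.14,(290,325,165,195)),('cat',.02,.3,(100,185,180,245)),('box',.04,.06,(125,180,275,325))]:
    m=(P[...,2]>lo)&(P[...,2]<hi)&(u>win[0])&(u<win[1])&(v>win[2])&(v<win[3]); q=P[m]; print(nm,m.sum(),q.mean(0),q.min(0),q.max(0))
s=cv2.resize(im[155:310,200:380],None,fx=4,fy=4,interpolation=cv2.INTER_CUBIC); cv2.imwrite('pics/crop.png',s[:,:,::-1])
E
```

```text
[[-0.01636688 -0.99527032  0.09575555  0.44951904]
 [-0.99966095  0.01822798  0.01859347 -0.04541714]
 [-0.02025096 -0.09541877 -0.99523121  1.12815537]
 [ 0.          0.          0.          1.        ]]
knob [ 0.53237627 -0.04339152  0.12087594]
peg [0.6639361  0.00423587 0.13428307]
cat [0.60130906 0.36669649 0.07387341]
box [ 0.44951904 -0.04541714  1.12815537]
pins [0.4356912  0.09586995 0.01615548]
catch [0.55302746 0.21316735 0.03686197]
horn [ 0.44793323 -0.26920935  0.00344902]
disc (0.5631899237632751, 0.05178435891866684) 0.14547239243984222 [ 0.42553863 -0.09137271] [0.70292847 0.19713263]
knob 306 [ 0.53149495 -0.04152731  0.1190419 ] [ 0.51164076 -0.06216452  0.10596988] [ 0.55152459 -0.02037483  0.12418601]
peg 73 [0.66914523 0.00726088 0.1326625 ] [ 0.65973936 -0.00198353  0.12804169] [0.67970166 0.0169863  0.13651861]
cat 1423 [0.60675291 0.37451313 0.08408714] [0.56821831 0.3413845  0.02001401] [0.65532442 0.42350456 0.1560775 ]
box 1067 [0.41353365 0.35996015 0.04710317] [0.37171179 0.31939118 0.04004174] [0.45386975 0.4030242  0.05631164]
```

View pics/crop.png

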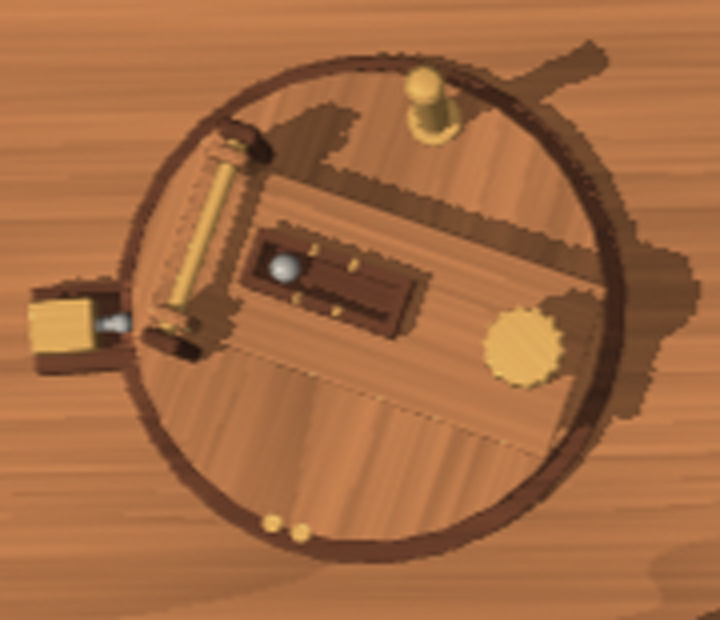

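```bash
cat >> h.py <<'E'
def rel(targets,s=None,base=None):
    """targets: (x,y,z,yaw) tool-down world poses -> shift (mm) & rz (deg) from the current pose"""
    if base is None:
        s=read_state(); p,y=s['ee_pos'],s['ee_rot'][2]
    else: p,y=np.array(base[:3]),base[3]
    for t in targets:
        d=np.array(t[:3])-p; a=(y-t[3]+np.pi)%(2*np.pi)-np.pi
        print(np.round([1e3*(np.cos(y)*d[0]+np.sin(y)*d[1]),1e3*(np.sin(y)*d[0]-np.cos(y)*d[1]),-1e3*d[2],np.degrees(a)],1).tolist())
E
python3 - <<'E'
from h import *
c=load('top0'); C=np.array([.564,.048])
f=lambda u,v,z:pt(c,200+u/4,155+v/4,z)[:2]
for n,a in dict(p1=(272,523,.045),p2=(301,533,.045),catch=(128,322,.045),knob=(523,347,.119),peg=(425,85,.135),pegbase=(433,125,.036),L=(125,325,.03),Rr=(622,325,.03),T=(390,56,.03),B=(370,560,.03)).items():
    p=f(*a); d=p-C; print(n,p.round(4),np.hypot(*d).round(4),np.arctan2(d[1],d[0]).round(3))
rel([(.669,.007,.19,1.2)])
E
```

```text
p1 [0.4411 0.0989] 0.133 2.749
p2 [0.4353 0.0827] 0.1333 2.878
catch [0.5551 0.1796] 0.1319 1.639
knob [ 0.531  -0.0428] 0.0967 -1.92
peg [0.6675 0.0057] 0.1118 -0.388
pegbase [0.6659 0.0065] 0.11 -0.386
L [0.5548 0.1844] 0.1367 1.638
Rr [ 0.5497 -0.0991] 0.1478 -1.668
T [0.708  0.0311] 0.145 -0.117
B [0.4194 0.0457] 0.1446 -3.126
[-409.4, -648.2, 40.5, -143.9]
```

step_arm --steps '[[[-0.034,-0.054,0.003],[0,0,-10],0.085],[[-0.068,-0.108,0.006],[0,0,-20],0.085],[[-0.102,-0.162,0.01],[0,0,-30],0.085],[[-0.136,-0.216,0.014],[0,0,-40],0.085],[[-0.17,-0.27,0.018],[0,0,-50],0.085],[[-0.204,-0.324,0.022],[0,0,-60],0.085],[[-0.238,-0.378,0.024],[0,0,-70],0.085],[[-0.272,-0.432,0.026],[0,0,-80],0.085],[[-0.306,-0.486,0.03],[0,0,-90],0.085],[[-0.34,-0.54,0.034],[0,0,-100],0.085],[[-0.374,-0.594,0.038],[0,0,-110],0.085],[[-0.409,-0.648,0.04],[0,0,-120],0.085]]'

```text
time_s: 1.6
ee_pos: [0.6581, -0.0051, 0.1912]
ee_rot: [-3.141, 0.001, 0.789]
force: [1.0, -1.7, 1.1]
grip_width: 0.991
```

```bash
python3 - <<'E'
from h import *
s=read_state();print(s['time_s'],s['ee_pos'],s['ee_rot'],s['q'])
snap('wrist','w1'); snap('top','top1')
rel([(.667,.006,.19,1.2),(.667,.006,.083,1.2)])
E
```

```text
1.6 [ 0.65808384 -0.00505292  0.19116533] [-3.14094544e+00  6.48260970e-04  7.89232229e-01] [-1.87561098e-01  3.96618114e-01  1.41871117e+00 -1.80306393e-04
  1.32716255e+00 -9.76749542e-01]
[10.9, 0.2, 0.2, -23.4]
[10.9, 0.2, 107.2, -23.4]
```

View pics/w1.png

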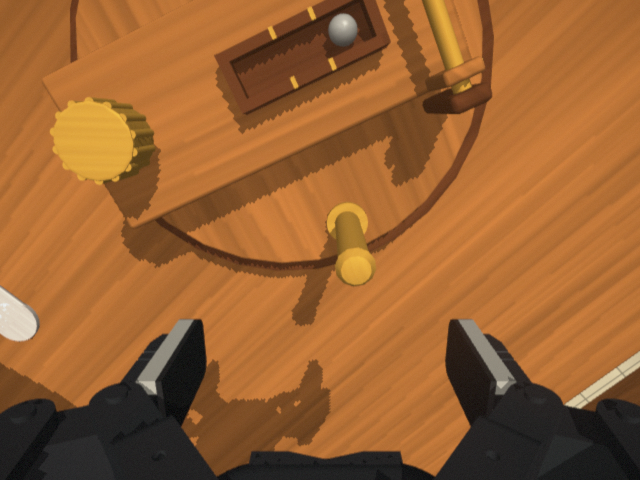

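```bash
python3 - <<'E'
from h import *
c=load('w1'); print(read_state()['ee_pos'],pt(c,355,267,.135),pt(c,97,140,.119),pt(c,347,221,.037))
c=load('top1'); print(pt(c,307,177))
E
```

```text
[ 0.6592187  -0.00159404  0.19015297] [0.66705464 0.00622635 0.135     ] [ 0.53228391 -0.04179982  0.119     ] [0.66858403 0.00568717 0.037     ]
[ 0.62433602 -0.00535312  0.32576602]
```

step_arm --steps '[[[-0.002,-0.001,0],[0,0,-10],0.085],[[-0.002,-0.001,0],[0,0,-20],0.085],[[-0.002,-0.001,0],[0,0,-24],0.085],[[-0.002,-0.001,0.03],[0,0,-24],0.085],[[-0.002,-0.001,0.06],[0,0,-24],0.085],[[-0.002,-0.001,0.09],[0,0,-24],0.085],[[-0.002,-0.001,0.107],[0,0,-24],0.085],[[-0.002,-0.001,0.107],[0,0,-24],0.085],[[-0.002,-0.001,0.107],[0,0,-24],0.085]]'

```text
time_s: 2.82
ee_pos: [0.656, -0.0078, 0.0862]
ee_rot: [3.14, -0.0, 1.202]
force: [-0.4, 0.5, 0.2]
grip_width: 0.994
```

```bash
python3 - <<'E'
from h import *
s=read_state();print(s['ee_pos'],s['ee_rot'],s['force'])
E
```

```text
[ 0.65596551 -0.00779931  0.08621778] [ 3.13972916e+00 -3.11181683e-04  1.20209023e+00] [-0.39153543  0.45498608  0.17756012]
```

```bash
python3 - <<'E'
from h import *
read_camera('top');s=read_state();print(s['ee_pos'],s['qd'].round(3))
rel([(.667,.006,.083,1.2)])
E
```

```text
[ 0.65618773 -0.00776459  0.08657116] [ 0.001 -0.005 -0.     0.     0.    -0.   ]
[16.7, 5.1, 3.6, 0.1]
```

step_arm --steps '[[[0.008,0.003,0.002],[0,0,0],0.085],[[0.017,0.005,0.003],[0,0,0],0.085],[[0.017,0.005,0.003],[0,0,0],0.085],[[0.017,0.005,0.003],[0,0,0],0.085]]'

```text
time_s: 3.38
ee_pos: [0.6658, 0.0068, 0.0819]
ee_rot: [-3.141, 0.0, 1.203]
force: [-0.6, 0.2, 0.4]
grip_width: 0.996
```

```bash
python3 - <<'E'
from h import *
read_camera('top');s=read_state();print(s['ee_pos'],s['ee_rot'],s['force'])
rel([(.667,.006,.083,1.2)])
E
```

```text
[0.66579342 0.00662582 0.08185202] [-3.14139483e+00  1.36533482e-04  1.20251753e+00] [-0.19822085 -0.11686016  0.25226228]
[-0.1, 1.4, -1.1, 0.1]
```

Good. Close on the peg, lightly.

step_arm --steps '[[[0,0.001,0],[0,0,0],0.01],[[0,0.001,0],[0,0,0],0.01],[[0,0.001,0],[0,0,0],0.01],[[0,0.001,0],[0,0,0],0.01],[[0,0.001,0],[0,0,0],0.01],[[0,0.001,0],[0,0,0],0.01],[[0,0.001,0],[0,0,0],0.01],[[0,0.001,0],[0,0,0],0.01]]' --grip_force 30

```text
time_s: 4.42
ee_pos: [0.6668, 0.0061, 0.082]
ee_rot: [3.142, 0.0, 1.202]
force: [-0.7, 0.2, 1.1]
grip_width: 0.206
```

```bash
python3 - <<'E'
from h import *
s=read_state();print(s['ee_pos'],s['ee_rot'],s['force'],s['grip_width'])
p=s['ee_pos'];y=s['ee_rot'][2]
C=np.array([.564,.048]); d=p[:2]-C; print(np.hypot(*d),np.arctan2(d[1],d[0]))
d=d/np.hypot(*d)*.112; C=p[:2]-d; a0=np.arctan2(d[1],d[0])
rel([(*(C+.112*np.array([np.cos(a0-k*.1),np.sin(a0-k*.1)])),p[2],y-k*.1) for k in range(1,13)])
E
```

```text
[0.66684576 0.00613811 0.08204197] [3.14150613e+00 3.48010885e-05 1.20225310e+00] [-0.73213162  0.21263538  1.13245642] 0.2060832757359298
0.11103903440988358 -0.38655682846884604
[-11.2, -0.8, -0.0, 5.7]
[-22.2, -2.6, -0.0, 11.5]
[-33.0, -5.6, -0.0, 17.2]
[-43.4, -9.6, -0.0, 22.9]
[-53.4, -14.7, -0.0, 28.6]
[-62.9, -20.7, -0.0, 34.4]
[-71.7, -27.6, -0.0, 40.1]
[-79.7, -35.4, -0.0, 45.8]
[-87.0, -44.0, -0.0, 51.6]
[-93.3, -53.2, -0.0, 57.3]
[-98.7, -63.0, -0.0, 63.0]
[-103.1, -73.3, -0.0, 68.8]
```

step_arm --steps '[[[-0.011,-0.001,0],[0,0,5.7],0.01],[[-0.022,-0.003,0],[0,0,11.5],0.01],[[-0.033,-0.0056,0],[0,0,17.2],0.01],[[-0.0434,-0.0096,0],[0,0,23],0.01],[[-0.0534,-0.0147,0],[0,0,28.6],0.01],[[-0.063,-0.0207,0],[0,0,34.4],0.01],[[-0.0717,-0.0276,0],[0,0,40],0.01],[[-0.0797,-0.0354,0],[0,0,46],0.01],[[-0.087,-0.044,0],[0,0,51.6],0.01],[[-0.087,-0.044,0],[0,0,51.6],0.01],[[-0.087,-0.044,0],[0,0,51.6],0.01]]'

```text
time_s: 5.8
ee_pos: [0.5952, -0.0603, 0.0821]
ee_rot: [3.14, -0.001, 0.303]
force: [2.8, -4.9, -3.1]
grip_width: 0.204
```

```bash
python3 - <<'E'
from h import *
snap('top','top2')
s=read_state();print(s['ee_pos'],s['ee_rot'],s['force'],s['grip_width'])
p=s['ee_pos'];y=s['ee_rot'][2]
C=np.array([.5632,.0484]); d=p[:2]-C; a0=np.arctan2(d[1],d[0]);print(np.hypot(*d),a0)
rel([(*(C+.1115*np.array([np.cos(a0-k),np.sin(a0-k)])),p[2],y-k) for k in [0,.05,.1,.15,.2,.25,.28,.3]])
im=cv2.resize(load('top2')['image'][155:310,190:380],None,fx=4,fy=4,interpolation=cv2.INTER_CUBIC); cv2.imwrite('pics/crop2.png',im[:,:,::-1])
E
```

```text
[ 0.59529934 -0.06025114  0.08205666] [ 3.13953070e+00 -1.14064712e-03  3.02977190e-01] [ 2.67893384 -4.91239325 -1.89738175] 0.19856276744138612
0.11329359352805048 -1.283532926909685
[0.0, -1.8, -0.0, 0.0]
[-5.5, -2.0, -0.0, 2.9]
[-11.1, -2.5, -0.0, 5.7]
[-16.6, -3.3, -0.0, 8.6]
[-22.1, -4.4, -0.0, 11.5]
[-27.5, -5.7, -0.0, 14.3]
[-30.7, -6.6, -0.0, 16.0]
[-32.8, -7.3, -0.0, 17.2]
```

View pics/crop2.png

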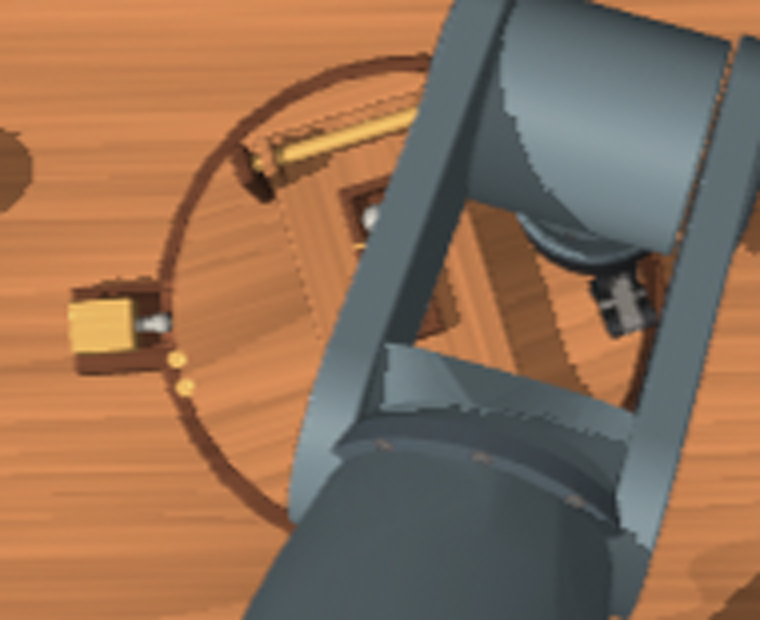

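step_arm --steps '[[[-0.0055,-0.002,0],[0,0,2.9],0.01],[[-0.011,-0.0025,0],[0,0,5.7],0.01],[[-0.0165,-0.0033,0],[0,0,8.6],0.01],[[-0.022,-0.0044,0],[0,0,11.5],0.01],[[-0.0275,-0.0057,0],[0,0,14.3],0.01],[[-0.0295,-0.0063,0],[0,0,15.5],0.01],[[-0.0295,-0.0063,0],[0,0,15.5],0.01],[[-0.0295,-0.0063,0],[0,0,15.5],0.01]]'

```text
time_s: 6.85
ee_pos: [0.5655, -0.0644, 0.0821]
ee_rot: [3.138, -0.002, 0.033]
force: [2.0, -10.5, -4.2]
grip_width: 0.2
```

```bash
python3 - <<'E'
from h import *
snap('top','top3')
s=read_state();print(s['ee_pos'],s['ee_rot'],s['force'],s['grip_width'])
im=cv2.resize(load('top3')['image'][205:270,195:265],None,fx=6,fy=6,interpolation=cv2.INTER_CUBIC); cv2.imwrite('pics/crop3.png',im[:,:,::-1])
E
```

```text
[ 0.56546969 -0.06438319  0.08206629] [ 3.13764148e+00 -1.82812467e-03  3.28642842e-02] [  1.78648606 -10.46573612  -4.07416079] 0.1975311196371325
```

View pics/crop3.png

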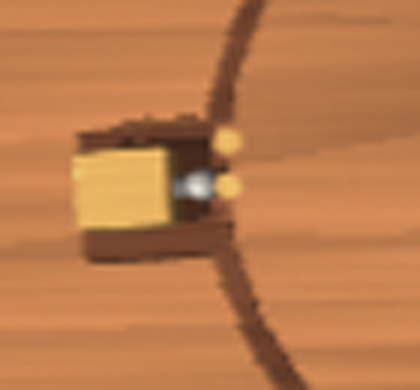

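step_arm --steps '[[[0.003,0.001,0],[0,0,-1.5],0.01],[[0.006,0.001,0],[0,0,-3],0.01],[[0.006,0.001,0],[0,0,-3],0.01],[[0.006,0.001,0],[0,0,-3],0.01],[[0.006,0.001,0],[0,0,-3],0.01],[[0.006,0.001,0],[0,0,-3],0.01]]'

```text
time_s: 7.65
ee_pos: [0.5711, -0.0642, 0.0821]
ee_rot: [3.139, -0.001, 0.085]
force: [1.1, -6.9, -2.5]
grip_width: 0.2
```

```bash
python3 - <<'E'
from h import *
snap('top','top4')
s=read_state();print(s['ee_pos'],s['ee_rot'],s['force'],s['grip_width'])
ims=[cv2.resize(load(n)['image'][210:260,205:260],None,fx=7,fy=7,interpolation=cv2.INTER_CUBIC) for n in('top3','top4')]; cv2.imwrite('pics/crop4.png',np.hstack(ims)[:,:,::-1])
E
```

```text
[ 0.57110042 -0.0642142   0.08204658] [ 3.13906133e+00 -8.32205840e-04  8.54251925e-02] [ 2.26738318 -7.52796513 -1.623307  ] 0.19962982097797202
```

View pics/crop4.png

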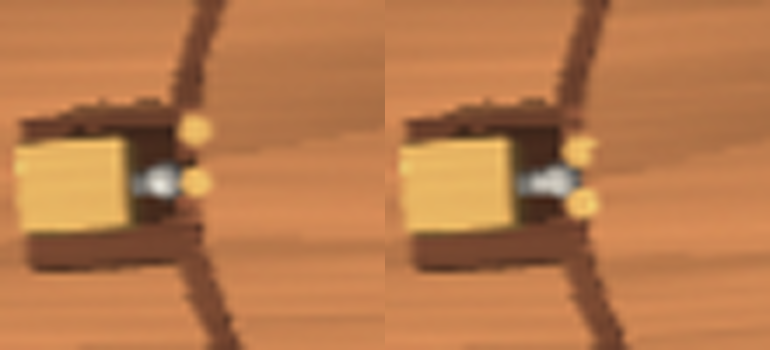

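step_arm --steps '[[[0,0,0],[0,0,0],0.085],[[0,0,0],[0,0,0],0.085],[[0,0,0],[0,0,0],0.085],[[0,0,0],[0,0,0],0.085],[[0,0,-0.02],[0,0,0],0.085],[[0,0,-0.06],[0,0,0],0.085],[[0,0,-0.1],[0,0,0],0.085],[[-0.02,0,-0.12],[0,0,0],0.085],[[-0.06,-0.04,-0.12],[0,0,0],0.085],[[-0.1,-0.08,-0.12],[0,0,0],0.085],[[-0.13,-0.11,-0.12],[0,0,0],0.085],[[-0.13,-0.11,-0.12],[0,0,0],0.085]]'

```text
time_s: 9.2
ee_pos: [0.4298, 0.0378, 0.2019]
ee_rot: [-3.141, 0.0, 0.086]
force: [0.2, 0.2, -0.6]
grip_width: 0.992
```

```bash
python3 - <<'E'
from h import *
snap('wrist','w2');snap('top','top5')
s=read_state();print(s['time_s'],s['ee_pos'],s['ee_rot'],s['force'],s['grip_width'],s['q'])
E
```

```text
9.3 [0.43217722 0.03607191 0.20247753] [ 3.14097296e+00 -1.56700739e-03  8.44045882e-02] [0.65632299 0.93309815 0.55313865] 0.9959850445263254 [-1.91683395e-01 -1.20531262e-01  1.97704551e+00 -1.76301889e-04
  1.28340182e+00 -2.76037666e-01]
```

View pics/w2.png

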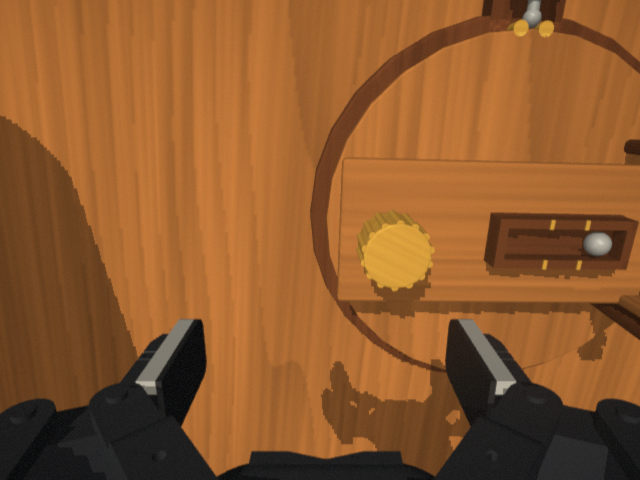

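```bash
python3 - <<'E'
from h import *
c=load('w2'); k=pt(c,397,255,.12);print(k, pt(c,597,243,.1),pt(c,532,25,.04))
z=c['range_z'];print(pt(c,397,255),pt(c,385,250))
rel([(k[0],k[1],.15,.084),(k[0],k[1],.088,.084)])
E
```

```text
[0.46984526 0.03986658 0.12      ] [0.59501236 0.05131715 0.1       ] [0.55291295 0.17886898 0.04      ]
[0.46985485 0.0398513  0.11995417] [0.46287823 0.04189286 0.11885792]
[37.9, -0.6, 52.5, 0.0]
[37.9, -0.6, 114.5, 0.0]
```

step_arm --steps '[[[0.019,0,0],[0,0,0],0.085],[[0.038,-0.0005,0.02],[0,0,0],0.085],[[0.038,-0.0005,0.05],[0,0,0],0.085],[[0.038,-0.0005,0.08],[0,0,0],0.085],[[0.038,-0.0005,0.1],[0,0,0],0.085],[[0.038,-0.0005,0.113],[0,0,0],0.085],[[0.038,-0.0005,0.113],[0,0,0],0.085],[[0.038,-0.0005,0.113],[0,0,0],0.085]]'

```text
time_s: 10.3
ee_pos: [0.4704, 0.0394, 0.0897]
ee_rot: [3.141, -0.001, 0.083]
force: [0.3, -0.1, -0.2]
grip_width: 0.996
```

```bash
python3 - <<'E'
from h import *
s=read_state();print(s['time_s'],s['ee_pos'],s['ee_rot'],s['force'])
rel([(.470,.040,.088,.084)])
E
```

```text
10.3 [0.47042196 0.03942999 0.08965861] [ 3.14125990e+00 -1.28134950e-03  8.32453745e-02] [ 0.25872083 -0.09335477 -0.16775045]
[-0.4, -0.6, 1.7, -0.0]
```

step_arm --steps '[[[0,0,0.001],[0,0,0],0.03],[[0,0,0.001],[0,0,0],0.03],[[0,0,0.001],[0,0,0],0.03],[[0,0,0.001],[0,0,0],0.03],[[0,0,0.001],[0,0,0],0.03],[[0,0,0.001],[0,0,0],0.03],[[0,0,0.001],[0,0,0],0.03],[[0,0,0.003],[0,0,0],0.03],[[0,0,0.005],[0,0,0],0.03],[[0,0,0.007],[0,0,0],0.03],[[0,0,0.007],[0,0,0],0.03]]' --grip_force 80

```text
time_s: 11.68
ee_pos: [0.4701, 0.0397, 0.0825]
ee_rot: [3.141, -0.001, 0.083]
force: [1.3, 1.3, 8.7]
grip_width: 0.447
```

```bash
python3 - <<'E'
from h import *
read_camera('top')
s=read_state();print(s['time_s'],s['ee_pos'],s['ee_rot'],s['force'],s['moment'],s['grip_width'])
E
```

```text
11.725 [0.47010802 0.03967705 0.08255243] [ 3.14129809e+00 -1.42181668e-03  8.34196625e-02] [1.22393194 0.73001988 8.05845655] [ 0.20015973 -0.46544681 -0.00285783] 0.44546094161309435
```

step_arm --steps '[[[0,0,0.0005],[0,0,0],0.03],[[0,0,0.001],[0,0,0],0.03],[[0,0,0.0015],[0,0,0],0.03],[[0,0,0.002],[0,0,0],0.03],[[0,0,0.002],[0,0,0],0.03]]'

```text
time_s: 12.35
ee_pos: [0.4702, 0.0397, 0.0809]
ee_rot: [3.141, -0.002, 0.083]
force: [-1.7, 1.5, 12.2]
grip_width: 0.442
```

step_arm --steps '[[[0,0,0.0005],[0,0,0],0.03],[[0,0,0.001],[0,0,0],0.03],[[0,0,0.001],[0,0,0],0.03]]'

```text
time_s: 12.72
ee_pos: [0.4703, 0.0397, 0.0801]
ee_rot: [3.141, -0.002, 0.083]
force: [-3.4, 1.3, 13.9]
grip_width: 0.448
```

```bash
python3 - <<'E'
from h import *
snap('wrist','w3');snap('scene','sc3')
s=read_state();print(s['time_s'],s['ee_pos'],s['ee_rot'],s['force'],s['grip_width'])
a=load('w3')['image'];cv2.imwrite('pics/v3.png',np.vstack([cv2.resize(a[120:330],(640,210)),cv2.resize(load('sc3')['image'][200:330,270:440],(640,360),interpolation=cv2.INTER_CUBIC)])[:,:,::-1])
E
```

```text
12.825 [0.47028003 0.03968992 0.08009923] [ 3.14119146e+00 -1.96775258e-03  8.34938472e-02] [-2.84634638  0.50002854 13.65086176] 0.44672687236959585
```

View pics/v3.png

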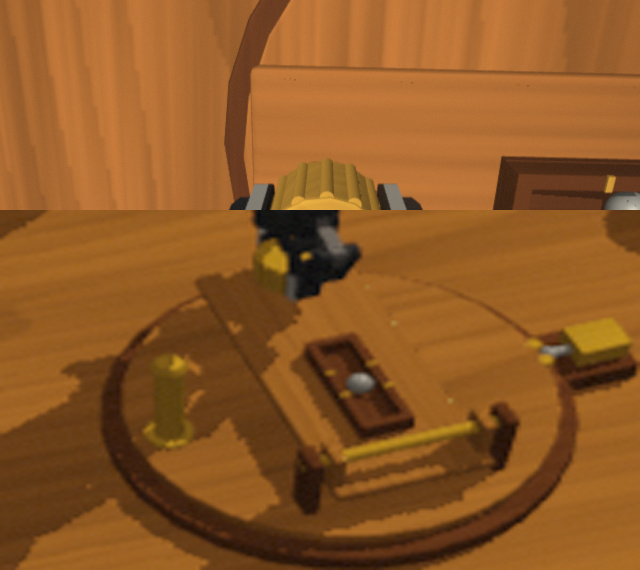

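step_arm --steps '[[[0,0,0.0005],[0,0,0],0.03],[[0,0,0.001],[0,0,0],0.03],[[0,0,0.0015],[0,0,0],0.03],[[0,0,0.0015],[0,0,0],0.03],[[0,0,0.0015],[0,0,0],0.03],[[0,0,0.0015],[0,0,0],0.03],[[0,0,0.0015],[0,0,0],0.03],[[0,0,0.0015],[0,0,0],0.03]]' --grip_force 100

```text
time_s: 13.82
ee_pos: [0.4704, 0.0397, 0.079]
ee_rot: [3.141, -0.002, 0.083]
force: [-6.4, 1.7, 17.0]
grip_width: 0.437
```

```bash
cat >> h.py <<'E'
def ball(name=None):
    c=snap('scene',name or 'b'); w=c['image'][235:285,340:390].astype(np.float32)
    hsv=cv2.cvtColor(c['image'][235:285,340:390],cv2.COLOR_RGB2HSV)
    m=(hsv[...,1]<70)&(hsv[...,2]>60); m[:,:8]=0
    y=((hsv[...,0]>18)&(hsv[...,1]>130)&(hsv[...,2]>140)).astype(np.uint8)
    n,l,st,ce=cv2.connectedComponentsWithStats(y)
    v,u=np.nonzero(m); b=(340+u.mean(),235+v.mean()) if len(u) else None
    return c,b,len(u),[(st[i,4],(ce[i]+[340,235]).round(1).tolist()) for i in range(1,n)]
E
python3 - <<'E'
from h import *
s=read_state();print(s['time_s'],s['ee_pos'],s['ee_rot'],s['force'],s['grip_width'])
c,b,n,y=ball('b1');print(b,n,y)
im=np.vstack([cv2.resize(load(k)['image'][225:295,320:400],None,fx=5,fy=5,interpolation=cv2.INTER_CUBIC) for k in('b1',)]);cv2.imwrite('pics/b1.png',im[:,:,::-1])
E
```

```text
13.825 [0.47042744 0.03967616 0.07895641] [ 3.14107834e+00 -2.44908828e-03  8.34916799e-02] [-6.44777807  1.68551917 16.97587406] 0.43708420598426556
(np.float64(363.7027027027027), np.float64(258.2162162162162)) 37 [(np.int32(1), [376.0, 244.0]), (np.int32(2), [357.5, 258.0]), (np.int32(1), [361.0, 266.0]), (np.int32(60), [380.1, 281.6])]
```

View pics/b1.png

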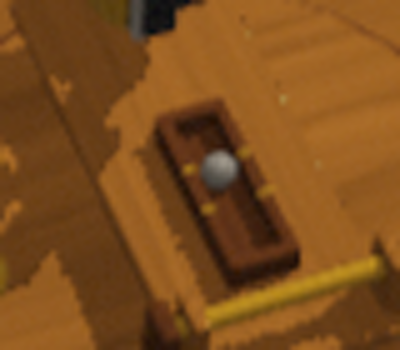

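```bash
cat >> h.py <<'E'
def along(p): # mm from trough middle along the shelf, positive towards pivot (relative measure)
    ax=np.array([np.cos(.1),np.sin(.1)]); return 1e3*(np.dot(p[:2]-[.470,.040],ax)-.115)
def ballpos(c,b):
    d=np.linalg.inv(c['intrinsics'])@[*b,1]; d/=np.linalg.norm(d)
    v,u=int(round(b[1])),int(round(b[0])); p=pt(c,u,v); n=c['T'][:3,:3]@d
    p=p+.008*n; return p,along(p),along(pt(c,*b,.088))
E
python3 - <<'E'
from h import *
import time
c0=load('b1'); 
for n in ('sc3','b1'):
    c=load(n); 
    b={'sc3':(365.6,262.5),'b1':(363.9,258.7)}[n]; print(n,ballpos(c,b))
for q in [(357.4,258.9),(369.4,255.5),(361.6,266.8),(373.2,263)]:
    print(pt(c0,*q),along(pt(c0,*q)),along(pt(c0,*q,.088)))
c,b,n,y=ball('b2'); print(b,n,ballpos(c,b)); s=read_state();print(s['time_s'],s['force'],s['ee_pos'])
E
```

```text
sc3 (array([0.58498983, 0.05055588, 0.07834827]), np.float64(0.46918966353752534), np.float64(7.315078842923414))
b1 (array([0.57680327, 0.04864086, 0.07966701]), np.float64(-7.867657994909585), np.float64(-3.4712443541029674))
[0.57419508 0.03376714 0.0824557 ] -11.94770773511017 -8.445626604116352
[0.57318913 0.0625122  0.0827594 ] -10.078916121282033 -6.776936673884363
[0.59795728 0.03523438 0.08370839] 11.84225454691988 14.460129264858915
[0.59441583 0.063878   0.0818871 ] 11.178090792628561 14.904382775128248
(np.float64(363.7692307692308), np.float64(258.15384615384613)) 39 (array([0.57355642, 0.04986264, 0.07868262]), np.float64(-10.976314466393939), np.float64(-4.934320583426077))
13.925 [-5.69681625  0.95594223 17.40251691] [0.47043845 0.03966781 0.07896828]
```

step_arm --steps '[[[0,0,-0.0002],[0,0,6],0.03],[[0,0,-0.0005],[0,0,12],0.03],[[0,0,-0.0007],[0,0,18],0.03],[[0,0,-0.001],[0,0,24],0.03],[[0,0,-0.0012],[0,0,30],0.03],[[0,0,-0.0014],[0,0,34],0.03],[[0,0,-0.0014],[0,0,34],0.03],[[0,0,-0.0014],[0,0,34],0.03],[[0,0,-0.0014],[0,0,34],0.03],[[0,0,-0.0014],[0,0,34],0.03],[[0,0,-0.0014],[0,0,34],0.03],[[0,0,-0.0014],[0,0,34],0.03]]'

```text
time_s: 15.42
ee_pos: [0.4707, 0.0394, 0.0801]
ee_rot: [-3.141, -0.003, -0.51]
force: [-1.2, 1.1, 13.2]
grip_width: 0.441
```

```bash
python3 - <<'E'
from h import *
s=read_state();print(s['time_s'],s['force'],s['ee_pos'],s['ee_rot'],s['grip_width'])
for i in range(5): c,b,n,y=ball('b3'); print(b,n,ballpos(c,b),along(pt(c,*b,.079)))
c=load('b2');print(along(pt(c,363.77,258.15,.079)))
E
```

```text
15.425 [-1.24403449  1.09168881 13.22784441] [0.47068336 0.03939173 0.08007029] [-3.14107525e+00 -2.99446681e-03 -5.09664901e-01] 0.44095794388151777
(np.float64(364.0), np.float64(259.4054054054054)) 37 (array([0.57927251, 0.04749403, 0.08339001]), np.float64(-5.525242424902182), np.float64(-1.6424747085346665)) -7.269478141766247
(np.float64(364.0810810810811), np.float64(259.5405405405405)) 37 (array([0.58132381, 0.0468256 , 0.08259784]), np.float64(-3.550923690456023), np.float64(-1.240436187754601)) -6.864018745308467
(np.float64(364.02702702702703), np.float64(259.5945945945946)) 37 (array([0.57883552, 0.04798432, 0.07881363]), np.float64(-5.9111063562472115), np.float64(-1.1523785148063044)) -6.775211804973772
(np.float64(364.0857142857143), np.float64(259.45714285714286)) 35 (array([0.5781823 , 0.04800293, 0.08173682]), np.float64(-6.559200189065695), np.float64(-1.4425584517129693)) -7.067860832370737
(np.float64(364.10526315789474), np.float64(259.63157894736844)) 38 (array([0.57849094, 0.0481461 , 0.07828838]), np.float64(-6.237814384873544), np.float64(-0.9952601696544411)) -6.616756567216608
-10.598296280370734
```

step_arm --steps '[[[0,0,0.0005],[0,0,0],0.03],[[0,0,0.001],[0,0,0],0.03],[[0,0,0.001],[0,0,0],0.03],[[0,0,0.001],[0,0,0],0.03],[[0,0,0.001],[0,0,0],0.03],[[0,0,0.001],[0,0,0],0.03],[[0,0,0.001],[0,0,0],0.03],[[0,0,0.001],[0,0,0],0.03],[[0,0,0.001],[0,0,0],0.03],[[0,0,0.001],[0,0,0],0.03],[[0,0,0.001],[0,0,0],0.03],[[0,0,0.001],[0,0,0],0.03]]'

```text
time_s: 17.18
ee_pos: [0.4708, 0.0394, 0.0795]
ee_rot: [-3.141, -0.003, -0.51]
force: [-3.3, 1.1, 16.1]
grip_width: 0.442
```

```bash
cat >> h.py <<'E'
def chk(k=3):
    s=read_state();print(s['time_s'],s['force'].round(1),s['ee_pos'].round(4),s['ee_rot'].round(3),round(s['grip_width'],3))
    for i in range(k):
        c,b,n,y=ball('chk'); print(np.round(b,2),n,along(pt(c,*b,.079)).round(1))
E
python3 -c "
from h import *
chk(4)"
```

```text
17.175 [-3.3  1.1 16.1] [0.4708 0.0394 0.0795] [-3.141e+00 -3.000e-03 -5.100e-01] 0.442
[363.9  258.74] 39 -9.0
[363.97 258.59] 37 -9.3
[363.89 258.68] 37 -9.2
[363.9  258.64] 39 -9.3
```

step_arm --steps '[[[0,0,0.0005],[0,0,0],0.03],[[0,0,0.001],[0,0,0],0.03],[[0,0,0.001],[0,0,0],0.03],[[0,0,0.001],[0,0,0],0.03],[[0,0,0.001],[0,0,0],0.03],[[0,0,0.001],[0,0,0],0.03],[[0,0,0.001],[0,0,0],0.03],[[0,0,0.001],[0,0,0],0.03],[[0,0,0.001],[0,0,0],0.03],[[0,0,0.001],[0,0,0],0.03],[[0,0,0.001],[0,0,0],0.03],[[0,0,0.001],[0,0,0],0.03]]'

```text
time_s: 18.88
ee_pos: [0.4708, 0.0393, 0.0791]
ee_rot: [-3.141, -0.003, -0.509]
force: [-7.5, 1.7, 23.6]
grip_width: 0.442
```

```bash
python3 -c "
from h import *
chk(4)"
```

```text
18.875 [-7.5  1.7 23.6] [0.4708 0.0393 0.0791] [-3.141e+00 -3.000e-03 -5.090e-01] 0.442
[363.49 258.03] 37 -11.1
[363.49 258.03] 37 -11.1
[363.49 258.03] 37 -11.1
[363.3  258.03] 37 -11.3
```

step_arm --steps '[[[0,0,-0.0003],[0,0,6],0.03],[[0,0,-0.0006],[0,0,12],0.03],[[0,0,-0.0008],[0,0,18],0.03],[[0,0,-0.001],[0,0,24],0.03],[[0,0,-0.0013],[0,0,30],0.03],[[0,0,-0.0016],[0,0,36],0.03],[[0,0,-0.0018],[0,0,40],0.03],[[0,0,-0.0018],[0,0,40],0.03],[[0,0,-0.0018],[0,0,40],0.03],[[0,0,-0.0018],[0,0,40],0.03],[[0,0,-0.0018],[0,0,40],0.03],[[0,0,-0.0018],[0,0,40],0.03]]'

```text
time_s: 20.58
ee_pos: [0.4709, 0.039, 0.0806]
ee_rot: [-3.14, -0.003, -1.207]
force: [-1.8, -0.5, 18.2]
grip_width: 0.444
```

step_arm --steps '[[[0,0,0],[0,0,0],0.03],[[0,0,0],[0,0,0],0.03],[[0,0,0],[0,0,0],0.03],[[0,0,0],[0,0,0],0.03],[[0,0,0],[0,0,0],0.03],[[0,0,0],[0,0,0],0.03]]'

```text
time_s: 21.32
ee_pos: [0.4709, 0.039, 0.0805]
ee_rot: [-3.14, -0.003, -1.207]
force: [-2.2, -0.3, 18.9]
grip_width: 0.442
```

```bash
python3 -c "
from h import *
chk(4)"
```

```text
21.325 [-2.2 -0.3 18.9] [0.4709 0.039  0.0805] [-3.140e+00 -3.000e-03 -1.207e+00] 0.442
[364.77 260.43] 35 -4.1
[364.86 260.49] 37 -3.8
[364.86 260.39] 36 -4.1
[364.77 260.43] 35 -4.1
```

```bash
python3 - <<'E'
from h import *
c=load('chk'); s=cv2.resize(c['image'][240:285,345:390],None,fx=13,fy=13,interpolation=cv2.INTER_CUBIC)
cv2.imwrite('pics/v5.png',s[:,:,::-1])
E
```

```text
(no output)
```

View pics/v5.png

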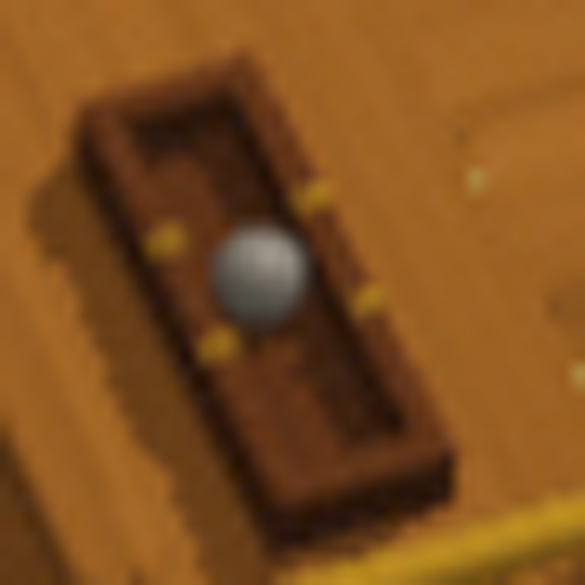

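step_arm --steps '[[[0,0,-0.0002],[0,0,5],0.03],[[0,0,-0.0004],[0,0,10],0.03],[[0,0,-0.0006],[0,0,16],0.03],[[0,0,-0.0006],[0,0,16],0.03],[[0,0,-0.0006],[0,0,16],0.03],[[0,0,-0.0006],[0,0,16],0.03],[[0,0,-0.0006],[0,0,16],0.03],[[0,0,-0.0006],[0,0,16],0.03],[[0,0,-0.0006],[0,0,16],0.03],[[0,0,-0.0006],[0,0,16],0.03],[[0,0,-0.0006],[0,0,16],0.03],[[0,0,-0.0006],[0,0,16],0.03]]'

```text
time_s: 23.02
ee_pos: [0.4709, 0.0389, 0.0811]
ee_rot: [-3.139, -0.002, -1.487]
force: [-0.4, 0.6, 17.7]
grip_width: 0.44
```

step_arm --steps '[[[0,0,0],[0,0,0],0.03],[[0,0,0],[0,0,0],0.03],[[0,0,0],[0,0,0],0.03],[[0,0,0],[0,0,0],0.03],[[0,0,0],[0,0,0],0.03],[[0,0,0],[0,0,0],0.03]]'

```text
time_s: 23.78
ee_pos: [0.4709, 0.0389, 0.0811]
ee_rot: [-3.139, -0.002, -1.487]
force: [-1.2, 0.5, 18.4]
grip_width: 0.447
```

```bash
python3 - <<'E'
from h import *
chk(4)
# wrist view of ball: numeric along-axis, and shelf tilt from scene depth
c=snap('wrist','w6'); cv2.imwrite('pics/w6.png',cv2.resize(c['image'],(640,480))[:,:,::-1])
t=snap('top','top6')
a=c['image'][:,:,::-1]; b=cv2.resize(t['image'][200:270,200:320],(640,373),interpolation=cv2.INTER_CUBIC)[:,:,::-1]
sc=cv2.resize(load('chk')['image'][240:285,345:390],(560,560),interpolation=cv2.INTER_CUBIC)[:,:,::-1]
l=np.vstack([cv2.resize(a,(400,300)),cv2.resize(b,(400,260))]); cv2.imwrite('pics/v6.png',np.hstack([l,sc[:,:400]]))
E
```

```text
23.775 [-1.2  0.5 18.4] [0.4709 0.0389 0.0811] [-3.139e+00 -2.000e-03 -1.487e+00] 0.447
[365.16 261.59] 37 -0.8
[365.1  261.72] 39 -0.6
[365.  261.5] 36 -1.2
[365.08 261.63] 38 -0.8
```

View pics/v6.png

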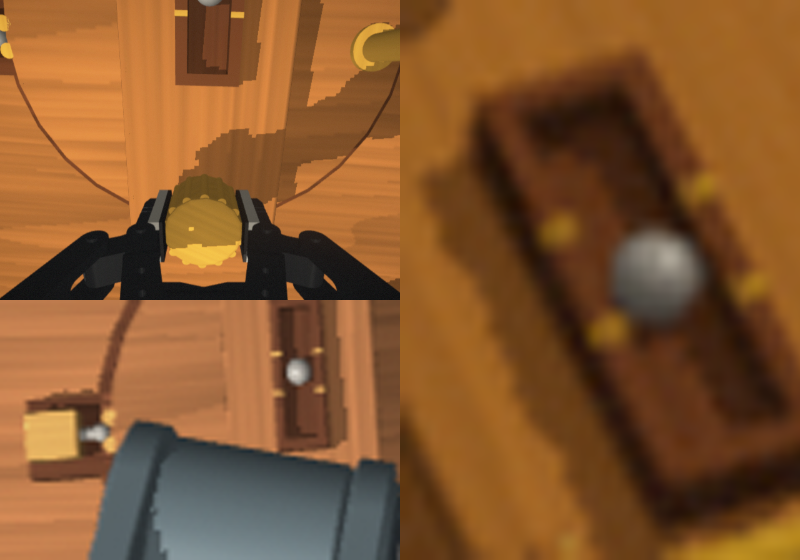

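```bash
python3 -c "
from h import *
print(job_done()); s=read_state(); print(s['time_s'],s['force'])"
```

```text
the job is handed in; nothing more can be done
None
the job is handed in; nothing more can be done
```

I turned the table clockwise by its peg until the catch sat between the rim pins. I then gripped the knob, pressed the foot onto its plate, turned the knob clockwise about 1.57 rad by the tool's yaw, and handed the job in still holding and pressing. The hand-in gave no verdict.

**Last checks, at about 24 s:**
- **Catch:** it sits between the two rim pins in the top view.
- **Push and grip:** 18.4 N down on the knob, with the 100 N grip unchanged and the fingers still closed on it.
- **Ball:** centred between the marks by eye in the top view. The scene camera put it 0.6 to 1.2 mm towards the knob, within the 3.5 mm allowed.
- **Other things on the bench:** the arm was not steered near any of them, but I did not measure them again.

**Things that went off or disagreed:**
- **Table overshoot:** it first went about 0.055 rad past the notch onto the second pin. I turned it back into the notch.
- **Knob turn:** the 1.57 rad is more than the stated 0.6 to 1.35 rad. The ball also moved less per radian than stated, so the fingers probably twisted or slipped a little on the knob.
- **Foot contact:** I inferred it only from the push rising steeply above about 16 N while the ball nearly stopped moving; the foot itself was never seen.

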